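# Set the last address rocker on the telemetry unit

## Task

On the telemetry unit's row of four small rocker switches, one rocker is tipped the opposite way from the other three. Take the stylus from its stand and, with its tip, press that rocker's raised end fully down so that it lies like its neighbours, leaving the other three as they are. Then put the stylus back upright in its stand, its guard disc resting on the rim.

Things in the scene. Friction and masses are not known exactly. Their poses are not given: they have to be found in the camera images.
- stylus_grip (a point): Centre of the loose upright stylus's round grey grip (18 mm diameter, 70 mm long; about 60 g). z points up along it; any yaw suits a grasp. Under the grip is a round grey guard disc, 52 mm across, 6 mm thick, its underside 41 mm below this point; under that a steel rod 8 mm in diameter, 65 mm long. The tip lies 106 mm below this point
- stand_mouth (a point): Centre of the stand's mouth, level with its rim. The stand is a fixed upright steel tube, 44 mm outside and 28 mm inside diameter, 78 mm tall, on a round foot 84 mm across; the stylus's rod hangs loosely in it with the guard disc resting on the rim, the grip's centre then 41 mm above this point
- unit: The telemetry unit, a fixed flat aluminium box 100 x 160 x 36 mm; origin at the centre of its underside, z up, y along the row. On top at 32 mm spacing stand four like rockers: plain white paddles 40 mm long, 24 mm wide, 7 mm thick, each in a black frame, hinged across the middle; level, their top face is 52 mm above this origin
- odd_pad (a point): Where to press: on the top face of the odd rocker, middle of its raised half, 14 mm from its hinge line, 6 mm from its end, the end on the robot's side. Turns with the rocker: x along it towards the hinge, y along the row, z out of the face. From stop to stop it sinks 7.7 mm. At the neighbours this end is already down
- rocker_d (a joint): Tilt (rad) of the odd rocker: 0 level, about -0.27 at the start (the end on the robot's side raised), +0.28 with that end fully down. Stiff hinge that stays where it is left: about 3 N on the pad tips it, down to a hard stop
- rocker_a (a joint): One of the other three rockers, same shape and same joint sense as rocker_d (+0.28: the end on the robot's side down); it starts at about +0.27 and is to stay so
- rocker_b (a joint): One of the other three rockers, same shape and same joint sense as rocker_d (+0.28: the end on the robot's side down); it starts at about +0.27 and is to stay so
- rocker_c (a joint): One of the other three rockers, same shape and same joint sense as rocker_d (+0.28: the end on the robot's side down); it starts at about +0.27 and is to stay so
Not all that is in view belongs to the job. What is shaped like the part that bears stylus_grip but purple is not meant.

How it is judged (in metres and radians):
On the way, in this order (a step that is already met when the one before it is completed fails the run):
1. the stylus is lifted out of its stand (z of stylus_grip in the frame of stand_mouth above 0.08 m), for 0.1 s.
2. the odd rocker is pressed fully over (beyond 0.2 rad) with the stylus tip at it (grip within 60 mm of the pad, seen from above) (value of joint rocker_d above 0.2 rad and horizontal distance between stylus_grip and odd_pad below 0.06 m), for 0.1 s.
At the end, for the whole second after the job is handed in: All four rockers are tipped the same way, the end on the robot's side down (each beyond 0.2 rad of its 0.28), and the stylus stands in its stand: its grip within 20 mm of the stand's axis, its guard on the rim (grip centre 34 to 48 mm above the rim) and upright within 10 degrees (value of joint each of rocker_d, rocker_a, rocker_b, rocker_c above 0.2 rad and horizontal distance between stylus_grip and stand_mouth below 0.02 m and z of stylus_grip in the frame of stand_mouth between 0.034 and 0.048 m and angle between stylus_grip's own z axis and vertical below 0.18 rad); the robot touches nothing.
It fails at once if one of the other three rockers is tipped off its side (below 0.12 rad) (value of joint any of rocker_a, rocker_b, rocker_c below 0.12 rad).
It fails at once if the fingers press the odd rocker themselves, instead of the stylus (contact force between the fingers and rocker_d above 1 N).
It also fails if it takes over 56 s, if anything falls off the work surface, if the arm or the gripper's body presses on something with over 40 N, if the wrist force passes 120 N, or if a joint passes its speed limit or range.

## Robot

A 6-joint arm with a two-finger parallel gripper is mounted at the origin on the work surface. World frame = base frame: x ahead of the robot, y to its left, z up, the work surface at z = 0. Lengths are in mm, angles in rad, forces in N, time in s.
With the tool pointing down it reaches from about 275 to 1000 mm from the base axis. Payload 8.4 kg.
Tool frame: the origin (TCP) lies midway between the tips of the shut fingers; the grasp point (between the pads) lies r.grip_point_offset behind it (r.grip_point_offset is the distance from the TCP to the grasp point, in mm); z points along the fingers, y is the direction in which the jaws open and shut (so a half turn about z gives the same grasp; the last joint's range is limited). The gripper opens to 85 mm and grips with 20 to 120 N. Pads are 22 mm wide; open, the fingers measure 114 mm over their backs; the gripper's body (76 mm by 85 mm) begins 54 mm behind the grasp point. The pads swing forward as they close: fully open they stand 13 mm farther back than shut.
Start: joints at [-1.201, 0.353, 1.633, -0, 1.155, -0.002], TCP at [227.057, -582.3, 231.281] pointing down, gripper open.
Joint ranges: [-2.63, 2.63], [-0.92, 2.1], [0.06, 2.66], [-1.3, 4.44], [0, 2.69], [-3.02, 3.02]. Speed limits (rad/s): [2.22, 2.22, 2.79, 3.14, 3.14, 3.14].

## Interface

Orientations are given as [roll, pitch, yaw] about the fixed x, y, z axes, in that order (R = Rz(yaw) Ry(pitch) Rx(roll)).
In Python, from rig import r gives the robot as it stands.
- The arm moves only by the tool move_arm, never from a script. Its argument "targets" is one flat list of numbers, 5 for each row, row after row: the gripper's target within -1 to 1 (fully open at 1, half-way at 0, shut at -1), then the shift along the tool's x, y, z in cm, then the turn about the tool's z in degrees. In form: [gripper, tx, ty, tz, turn, gripper, tx, ty, tz, turn, ...]. A call has 1 to 10 rows; each row is the pose to reach, as a shift and turn from the pose commanded when the call began, along the tool's axes at that moment; what a row does not reach only later rows make up. A row lasts 1/10 s, in which the tool goes at most 50 mm and 8.59 degrees, less where a joint would pass 70% of its speed; a pose out of reach is approached as far as the arm can. A call with a gripper value outside its range is refused whole. The fingers move at their own pace and stop on an object; "squeeze" is the grip in N (left out, the last holds). Time passes only in rows, so rows that repeat a pose let the fingers close. It gives the time, the measured TCP pose, the force and the opening at its end, in the units of the state.
- r.sense(): the state, without advancing time (a new reading comes with each control period).
- r.grab_frame(name): name is "scene" or "top" or "wrist"; returns a dict with "img" (480x640x3 uint8, blue, green, red), "K" (3x3 intrinsics, pixels), "world_to_cam" (4x4, takes a point from world to camera coordinates). Camera axes: x right, y down, z forward; pixel columns grow to the right and rows downward; lengths in mm; the calibration is good to about 2 mm. A picture is of the moment at which its call begins. There is no depth.
- r.sign_off(): hands the job in, once; it reports no verdict.
Trained networks look in a picture, given as the dict that the camera call returned (one of the last four; its "shot" number tells which), for a name from the list of things; names that differ only in an ending like _2 or _b are one class to them, and where a whole thing is asked for, a point or a joint stands for the part that bears it (a point fixed in the world has none). Each returns a list of dicts, best first, with "conf" (0 to 1); they miss things now and then, are a little off and sometimes report something else, mostly with a low value. They report only what shows in the picture. A call takes as long as a camera call. They do not tell look-alikes from the thing itself.
- r.outline_of(picture, thing): "region" (480x640 bool, what is visible of it).
- r.mark_of(picture, thing): "position" ([x, y, z] in mm, in world coordinates, good to about 4 mm: a listed point, or the origin of a listed thing).
The state is a dict: "clock": time; "qpos": joint angles; "qvel": joint speeds; "joint_efforts": joint torques, N m; "eef_pos": TCP position; "tcp_rot": TCP orientation; "contact_force": force on the tool from outside, world axes, zero at the start; "wrist_torque": the same for the moment, N m; "opening": opening from 0.0 (shut) to 1.0 (fully open).
Only numpy, scipy, OpenCV 4.12 (cv2) and the standard library are available. Lean on these libraries where they do the work, as an engineer would, in place of code of your own. Each camera call takes 0.05 s, during which the arm holds its last target.

## Working session

There is one attempt and no reset: what is moved stays moved. The work goes in short steps, Python scripts to look and compute and a tool call to move; the robot and the scene stay as the last step left them, time stands still between calls to the robot, and variables do not carry over. Pictures are saved under pics/ and viewed, and the job is handed in when it is done.

Besides the shell and the picture viewer there is one more tool, called after ">>>" in YAML: its name, and indented under it one key for each argument. move_arm: Moves the arm, as the interface text tells. Its arguments: {"type":"object","properties":{"targets":{"type":"array","items":{"type":"number"}},"squeeze":{"type":"number"}},"required":["targets"]}

```bash
mkdir -p pics; ls; cat > h.py <<'E'
import numpy as np, cv2
from rig import r
def proj(f,p):
    T=np.array(f["world_to_cam"]);K=np.array(f["K"])
    c=T[:3,:3]@np.array(p,float)+T[:3,3]; q=K@c; return q[:2]/q[2]
def ray_z(f,uv,z):
    T=np.array(f["world_to_cam"]);K=np.array(f["K"])
    R=T[:3,:3];o=-R.T@T[:3,3]; d=R.T@np.linalg.solve(K,[uv[0],uv[1],1.0])
    return o+d*(z-o[2])/d[2]
E
python3 - <<'E'
from h import *
s=r.sense();print(s,r.grip_point_offset)
fs={}
for n in("scene","top"):
    f=r.grab_frame(n);cv2.imwrite(f"pics/{n}0.png",f["img"])
    for t in ["stylus_grip","stand_mouth","unit","odd_pad"]:
        for m in r.mark_of(f,t): print(n,t,m["conf"],np.round(m["position"],1),proj(f,m["position"]).round())
E
```

```text
pics
{'clock': 0.0, 'qpos': array([-1.20138955e+00,  3.53631417e-01,  1.63414307e+00,  1.04661041e-05,
        1.15520038e+00, -2.44254353e-03]), 'qvel': array([-1.02330299e-03,  1.22052732e-03,  8.91891696e-08, -4.01032860e-05,
        2.34199906e-03, -2.32295298e-04]), 'joint_efforts': array([ 1.86070676e-03, -6.05248189e+01, -3.42070127e+01,  4.78273591e-05,
        9.35248390e-03,  7.18245985e-06]), 'eef_pos': array([ 226.89162991, -581.84593718,  230.56830798]), 'tcp_rot': array([-3.14021047e+00, -1.29454240e-05,  3.71845077e-01]), 'contact_force': array([0.01411668, 0.37379307, 0.47994535]), 'wrist_torque': array([-0.00550536,  0.00671951,  0.00250908]), 'opening': 1.0030193804855156} 18.700000000000003
scene stylus_grip 0.95 [295.5 312.3 106.5] [494. 306.]
scene stylus_grip 0.73 [549.3 183.9 120.1] [328. 336.]
scene stylus_grip 0.61 [254.3 225.8 109.1] [471. 260.]
scene stylus_grip 0.36 [ 535.5 -251.     7.1] [199. 216.]
scene stand_mouth 0.97 [553.9 176.2  82.1] [322. 346.]
scene unit 0.9 [ 534.9 -249.4    7.7] [199. 217.]
scene odd_pad 0.7 [ 530.9 -236.    61.6] [200. 202.]
top stylus_grip 0.92 [255.9 232.3 109.2] [179. 351.]
top stylus_grip 0.77 [297.6 308.1 111.6] [133. 325.]
top stylus_grip 0.69 [549.1 180.8 121.5] [213. 174.]
top stand_mouth 0.56 [553.3 176.5  80.2] [219. 178.]
top unit 0.94 [ 538.7 -244.8    5.7] [445. 195.]
top odd_pad 0.64 [ 527.8 -231.6   59.6] [447. 194.]
```

View pics/scene0.png

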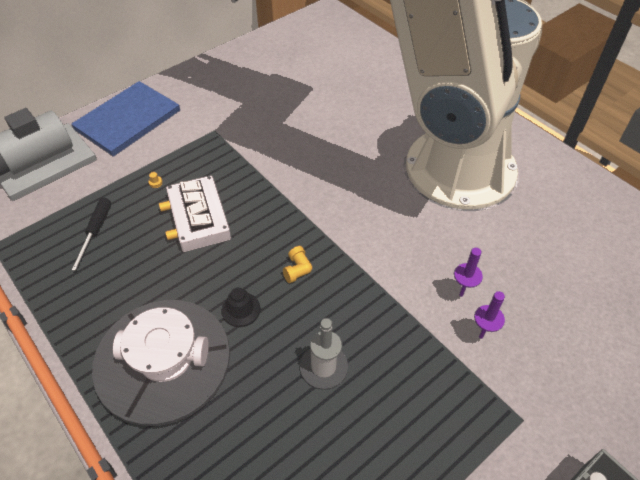

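View pics/top0.png

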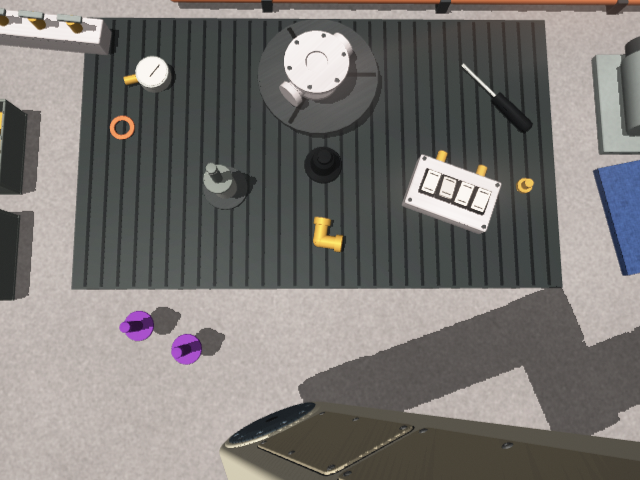

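The grey one, standing in its steel tube at scene (326,336) / top (215,175), fits the stylus. The two purple ones, at scene (472,262) and (494,306), are look-alikes. I'll enlarge the stylus and the rockers to confirm.

```bash
python3 - <<'E'
from h import *
a=cv2.imread("pics/scene0.png");b=cv2.imread("pics/top0.png")
c1=cv2.resize(a[160:260,150:245],(390,300),interpolation=3) if 0 else cv2.resize(a[165:255,150:250],(400,360),interpolation=2)
c2=cv2.resize(b[145:235,400:500],(400,360),interpolation=2)
c3=cv2.resize(a[300:400,280:380],(240,240),interpolation=2);c4=cv2.resize(b[140:220,180:260],(240,240),interpolation=2)
o=np.zeros((600,800,3),np.uint8);o[:360,:400]=c1;o[:360,400:]=c2;o[360:,:240]=c3;o[360:,400:640]=c4
cv2.imwrite("pics/crop1.png",o)
E
```

```text
(no output)
```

View pics/crop1.png

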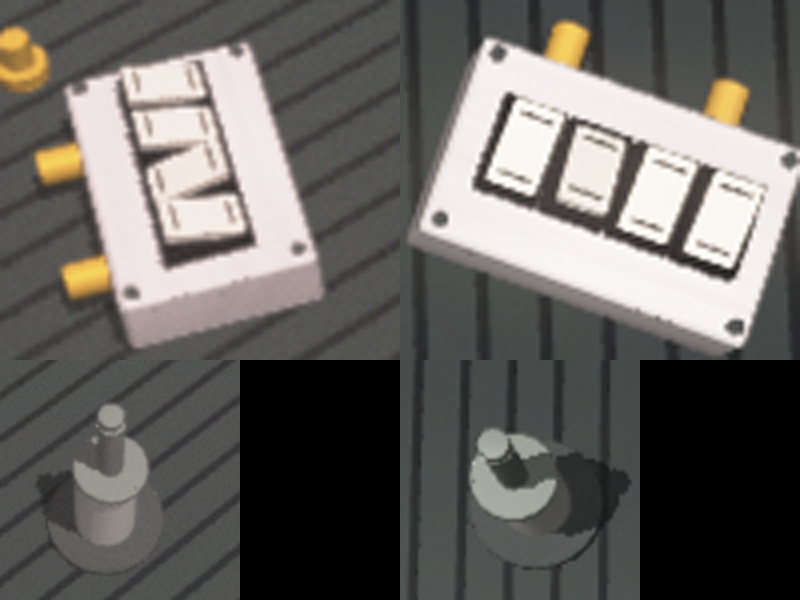

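Confirmed: the grey stylus stands in its stand. The odd rocker is second from the left in the top view (447,187), darker and tipped the other way, with its robot-side end raised. Next I'll measure positions.

```bash
python3 - <<'E'
from h import *
ft=r.grab_frame("top");fs=r.grab_frame("scene")
T=lambda x,y:(400+(x-400)/4-.0,145+y/4)
S=lambda x,y:(150+x/4,165+y/4)
tp=[T(*p) for p in[(497,53),(440,218),(735,326),(790,160)]]
sp=[S(*p) for p in[(298,248),(237,50),(80,88),(131,292)]]
W=np.array([ray_z(ft,p,36) for p in tp]);V=np.array([ray_z(fs,p,36) for p in sp])
print(W.round(1),W.mean(0));print(V.round(1),V.mean(0))
print("griptop",ray_z(ft,(210.7,167.7),154).round(1),ray_z(fs,(325.8,321.7),154).round(1))
d=(W[0]+W[1]-W[2]-W[3]);print("rowyaw",np.arctan2(-d[0],d[1]))
# rocker centers, top z=52
for c in[(524,146),(591,170),(655,198),(722,225)]: print("rock",ray_z(ft,T(*c),52).round(1))
for c in[(205,215),(187,170),(173,128),(162,84)]: print("rockS",ray_z(fs,S(*c),52).round(1))
# stand: region
for t in["stand_mouth","odd_pad","stylus_grip"]:
  for f in(ft,fs):
    for m in r.mark_of(f,t): print(t,round(m["conf"],2),np.round(m["position"],1))
print(np.array(ft["world_to_cam"]).round(3),np.array(fs["world_to_cam"]).round(3))
E
```

```text
[[ 602.6 -198.9   36. ]
 [ 523.7 -169.7   36. ]
 [ 472.7 -304.9   36. ]
 [ 551.2 -334.6   36. ]] [ 537.52329259 -251.98570733   36.        ]
[[ 520.  -170.4   36. ]
 [ 468.3 -305.4   36. ]
 [ 547.4 -335.4   36. ]
 [ 599.  -200.    36. ]] [ 533.69100192 -252.8355541    36.        ]
griptop [551.1 179.3 154. ] [547.3 176.3 154. ]
rowyaw -0.36121665342618214
rock [ 553.8 -205.8   52. ]
rock [ 542.6 -236.3   52. ]
rock [ 529.5 -265.2   52. ]
rock [ 516.9 -295.4   52. ]
rockS [ 549.3 -205.6   52. ]
rockS [ 540.2 -236.6   52. ]
rockS [ 530.4 -265.4   52. ]
rockS [ 518.3 -295.4   52. ]
stand_mouth 0.97 [552.1 177.6  76.6]
stand_mouth 0.69 [554.5 176.5  82.6]
odd_pad 0.55 [ 528.3 -231.5   58.9]
odd_pad 0.7 [ 527.  -235.4   58.6]
stylus_grip 0.86 [300.6 314.6 109.9]
stylus_grip 0.7 [253.5 235.  108.6]
stylus_grip 0.68 [550.7 177.3 121.7]
stylus_grip 0.83 [548.7 180.1 121.1]
stylus_grip 0.77 [296.  309.6 108. ]
stylus_grip 0.65 [256.3 226.1 108.6]
[[-4.00000e-03 -1.00000e+00  1.70000e-02  1.82480e+01]
 [-9.91000e-01  2.00000e-03 -1.31000e-01  4.46671e+02]
 [ 1.31000e-01 -1.80000e-02 -9.91000e-01  9.23404e+02]
 [ 0.00000e+00  0.00000e+00  0.00000e+00  1.00000e+00]] [[-7.680000e-01  6.400000e-01 -3.000000e-03  3.161680e+02]
 [ 5.050000e-01  6.030000e-01 -6.180000e-01 -1.541350e+02]
 [-3.940000e-01 -4.760000e-01 -7.860000e-01  1.322357e+03]
 [ 0.000000e+00  0.000000e+00  0.000000e+00  1.000000e+00]]
```

```bash
cat >> h.py <<'E'
from scipy.spatial.transform import Rotation
def shift(tgt):
    s=r.sense();R=Rotation.from_euler("xyz",s["tcp_rot"]).as_matrix()
    d=R.T@(np.array(tgt,float)-s["eef_pos"]); print("t",s["clock"],"pos",s["eef_pos"].round(1),"rot",s["tcp_rot"].round(3),"shift cm",(d/10).round(2),"F",s["contact_force"].round(1),"open",round(s["opening"],3)); return d/10
E
python3 -c "
from h import *
shift([549,178,205])"
```

```text
t 0.9 pos [ 227.  -582.3  231.3] rot [-3.142  0.     0.372] shift cm [ 57.62 -59.14   2.63] F [0.2 0.1 0.6] open 1.001
```

>>> move_arm:
  targets: [1,57.6,-59.1,2,0,1,57.6,-59.1,2,0,1,57.6,-59.1,2,0,1,57.6,-59.1,2,0,1,57.6,-59.1,2,0,1,57.6,-59.1,2,0,1,57.6,-59.1,2,0,1,57.6,-59.1,2,0,1,57.6,-59.1,2,0,1,57.6,-59.1,2,0]

```text
clock: 1.9
eef_pos: [422.6, -120.2, 219.5]
tcp_rot: [3.141, -0.001, 0.372]
contact_force: [0.6, 0.1, 0.3]
opening: 1.001
```

```bash
python3 -c "
from h import *
shift([549,178,205])"
```

```text
t 1.9 pos [ 422.6 -120.2  219.5] rot [ 3.141e+00 -1.000e-03  3.720e-01] shift cm [ 22.6  -23.19   1.46] F [0.6 0.1 0.3] open 1.001
```

>>> move_arm:
  targets: [1,22.6,-23.2,1.4,0,1,22.6,-23.2,1.4,0,1,22.6,-23.2,1.4,0,1,22.6,-23.2,1.4,0,1,22.6,-23.2,1.4,0,1,22.6,-23.2,1.4,0,1,22.6,-23.2,1.4,0,1,22.6,-23.2,1.4,0,1,22.6,-23.2,1.4,0,1,22.6,-23.2,1.4,0]

```text
clock: 2.9
eef_pos: [547.8, 175.2, 205.1]
tcp_rot: [3.141, 0.001, 0.371]
contact_force: [-0.6, 0.1, 0.4]
opening: 0.998
```

```bash
python3 -c "
from h import *
f=r.grab_frame('wrist');cv2.imwrite('pics/w1.png',f['img'])
for t in ['stylus_grip','stand_mouth']:
  for m in r.mark_of(f,t): print(t,m['conf'],np.round(m['position'],1),proj(f,m['position']).round())
shift([549,178,105])"
```

```text
stylus_grip 0.7 [546.8 178.7 122.2] [310. 254.]
t 3.05 pos [548.1 175.1 205.4] rot [ 3.141 -0.     0.37 ] shift cm [ 0.19 -0.24 10.04] F [-0.9  0.3  0.2] open 0.997
```

View pics/w1.png

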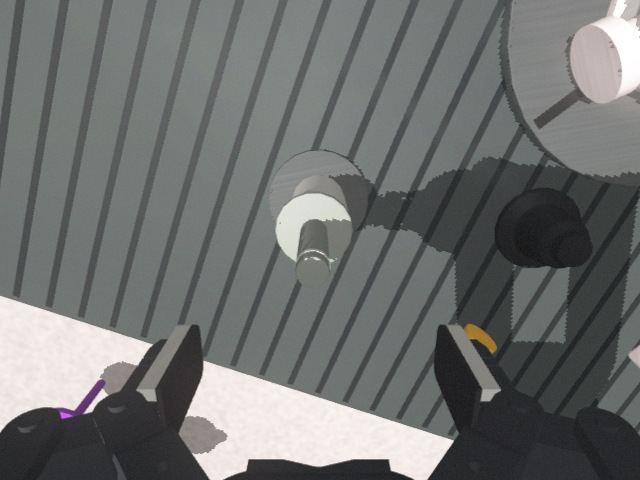

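The wrist view shows the stylus between the jaws, grip top at (313,272). I'll get its position from that pixel.

```bash
python3 -c "
from h import *
f=r.grab_frame('wrist')
print(ray_z(f,(313,274),154),ray_z(f,(314,229),84))
shift([548.5,178,103])"
```

```text
[549.09855385 176.85348832 154.        ] [551.43314767 177.9190456   84.        ]
t 3.1 pos [548.2 175.2 205.5] rot [ 3.142 -0.     0.371] shift cm [ 0.12 -0.25 10.25] F [ 0.5  0.5 -0.7] open 1.001
```

>>> move_arm:
  targets: [1,0.2,-0.15,3,0,1,0.2,-0.15,6,0,1,0.2,-0.15,8,0,1,0.2,-0.15,9.5,0,1,0.2,-0.15,10.2,0,1,0.2,-0.15,10.2,0,1,0.2,-0.15,10.2,0]

```text
clock: 3.8
eef_pos: [550.3, 178.4, 104.0]
tcp_rot: [3.142, -0.001, 0.372]
contact_force: [0.3, 0.6, 1.4]
opening: 0.998
```

```bash
python3 -c "
from h import *
f=r.grab_frame('wrist');cv2.imwrite('pics/w2.png',f['img'])
shift([549.5,177.4,103])"
```

```text
t 3.85 pos [550.4 178.5 104.2] rot [ 3.142e+00 -2.000e-03  3.720e-01] shift cm [-0.12  0.07  0.12] F [ 0.3 -0.5 -0.3] open 1.0
```

View pics/w2.png

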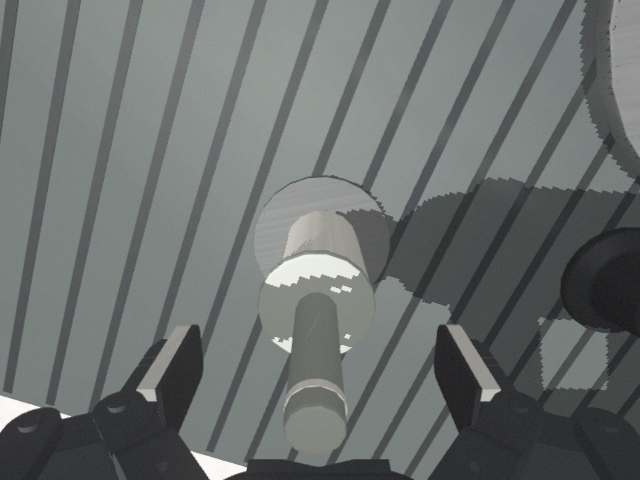

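The grip stands midway between the pads, at about (317,370). I'll close on it and lift.

>>> move_arm:
  targets: [-1,0,0,0,0,-1,0,0,0,0,-1,0,0,0,0,-1,0,0,0,0,-1,0,0,0,0,-1,0,0,0,0,-1,0,0,0,0,-1,0,0,0,0,-1,0,0,0,0]
  squeeze: 60

```text
clock: 4.75
eef_pos: [549.8, 178.4, 103.4]
tcp_rot: [-3.142, -0.0, 0.372]
contact_force: [-0.2, 0.7, 4.4]
opening: 0.194
```

>>> move_arm:
  targets: [-1,0,0,-1,0,-1,0,0,-3,0,-1,0,0,-6,0,-1,0,0,-9,0,-1,0,0,-11,0,-1,0,0,-12,0,-1,0,0,-12,0,-1,0,0,-12,0]

```text
clock: 5.55
eef_pos: [549.1, 178.1, 222.3]
tcp_rot: [-3.142, 0.001, 0.372]
contact_force: [-0.5, 0.0, -0.5]
opening: 0.194
```

```bash
python3 -c "
from h import *
f=r.grab_frame('wrist');cv2.imwrite('pics/w3.png',f['img'])
g=r.grab_frame('scene');cv2.imwrite('pics/s3.png',cv2.resize(g['img'][180:420,220:420],(500,600)))
for m in r.mark_of(g,'stylus_grip'): print(m['conf'],m['position'])
for m in r.mark_of(g,'stand_mouth')+r.mark_of(f,'stand_mouth'): print(m['conf'],m['position'])
shift([528,-233,0])"
```

```text
0.97 [546.7, 181.9, 238.0]
0.69 [259.6, 227.1, 109.6]
0.59 [297.2, 312.3, 109.1]
0.84 [551.3, 176.4, 82.0]
0.76 [552.5, 175.5, 83.9]
t 5.8 pos [549.2 178.2 222.2] rot [-3.141e+00  2.000e-03  3.720e-01] shift cm [-16.87  37.54  22.24] F [ 0.4 -0.3 -1.3] open 0.194
```

View pics/w3.png

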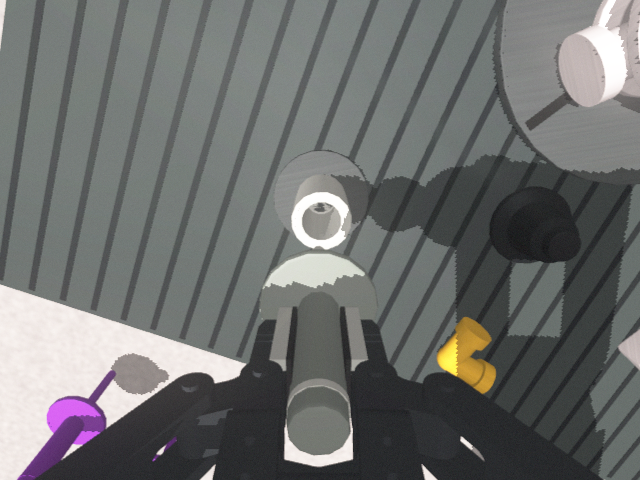

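View pics/s3.png

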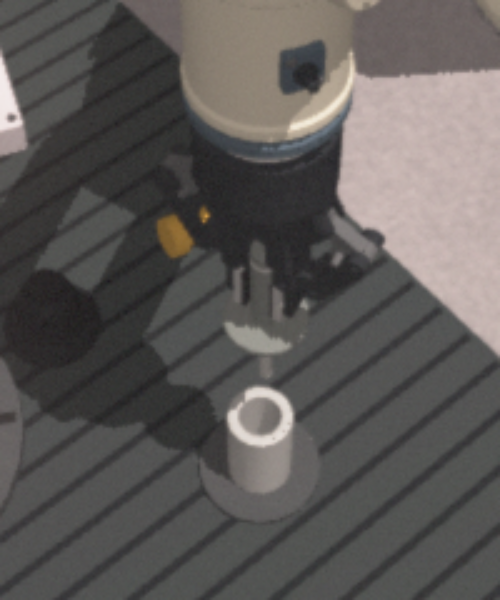

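```bash
python3 -c "
from h import *
f=r.grab_frame('wrist')
print(ray_z(f,(320.5,220.5),78))
g=r.grab_frame('scene');print(ray_z(g,(220+260/2.5,180+416/2.5),78))
shift([528,-233,195])"
```

```text
[553.33737194 176.5357693   78.        ]
[551.13086658 176.75219937  78.        ]
t 5.9 pos [549.4 178.3 222.5] rot [-3.142e+00  1.000e-03  3.720e-01] shift cm [-16.93  37.54   2.77] F [-0.2 -0.5 -0.6] open 0.197
```

>>> move_arm:
  targets: [-1,-16.8,37.5,2.5,0,-1,-16.8,37.5,2.5,0,-1,-16.8,37.5,2.5,0,-1,-16.8,37.5,2.5,0,-1,-16.8,37.5,2.5,0,-1,-16.8,37.5,2.5,0,-1,-16.8,37.5,2.5,0,-1,-16.8,37.5,2.5,0,-1,-16.8,37.5,2.5,0,-1,-16.8,37.5,2.5,0]

```text
clock: 6.9
eef_pos: [528.9, -233.8, 197.7]
tcp_rot: [-3.141, 0.0, 0.369]
contact_force: [-1.0, -0.1, -0.5]
opening: 0.194
```

```bash
python3 -c "
from h import *
shift([528,-233,195])
f=r.grab_frame('wrist');cv2.imwrite('pics/w4.png',f['img'])
g=r.grab_frame('scene');h=r.grab_frame('top')
s=r.sense();p=s['eef_pos'];print(p)
for q in(f,g,h):
  print([proj(q,p+[0,0,z]).round() for z in(15.4,-90.5)], proj(q,[p[0],p[1],56]).round())
a=g['img'][140:260,130:250];b=h['img'][130:250,390:510]
cv2.imwrite('pics/c4.png',np.hstack([cv2.resize(a,(400,400),interpolation=2),cv2.resize(b,(400,400),interpolation=2)]))
"
```

```text
t 6.9 pos [ 528.9 -233.8  197.7] rot [-3.141  0.     0.369] shift cm [-0.06 -0.11  0.27] F [-1.  -0.1 -0.5] open 0.194
[ 529.35533076 -230.8500643   198.04710229]
[array([307., 349.]), array([312., 248.])] [313. 224.]
[array([188., 148.]), array([198., 188.])] [203. 205.]
[array([475., 171.]), array([454., 187.])] [446. 194.]
```

View pics/w4.png

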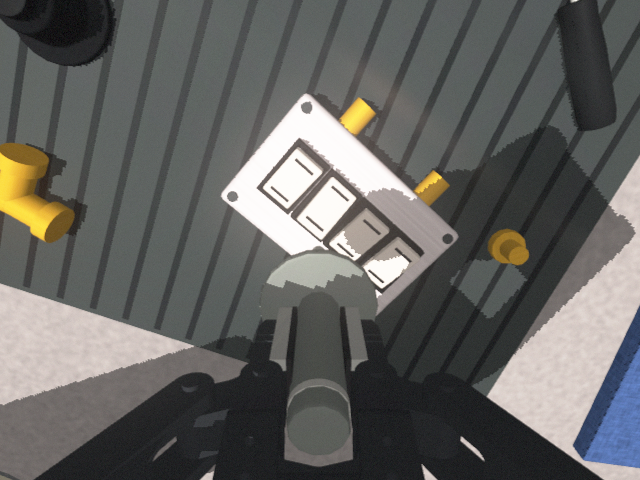

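View pics/c4.png

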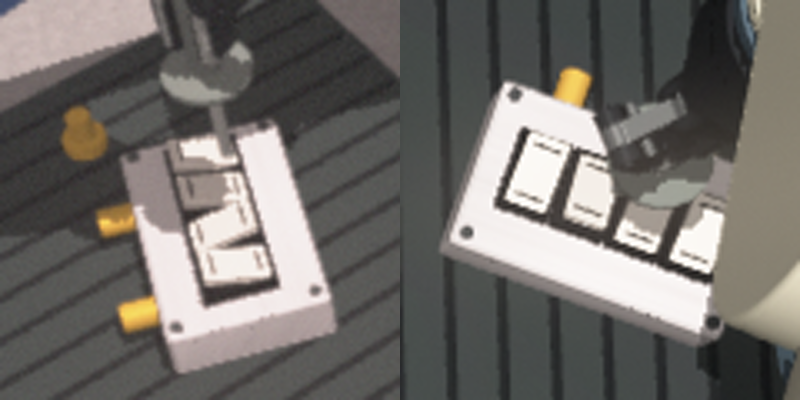

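In the wrist view the odd rocker is second from the left at (326,208). The projected press point (313,224) falls on its robot-side half. In the scene crop the tip is at about (227,157) as predicted, so the stylus hangs straight.

```bash
python3 -c "
from h import *
f=r.grab_frame('wrist')
cv2.imwrite('pics/w5.png',cv2.resize(f['img'][120:320,210:450],(720,600),interpolation=2))
s=r.sense();p=s['eef_pos']
for x in([528,-233,56],[529,-232,56],[541.3,-237.4,52]): print(proj(f,x))
for m in r.mark_of(f,'odd_pad'): print(m['conf'],m['position'],proj(f,m['position']))
shift([528.3,-232.5,152])"
```

```text
[318.52401706 228.67077863]
[317.74217375 226.95898677]
[330.86033593 212.84419201]
0.69 [530.3, -230.8, 60.8] [316.82538002 226.70203061]
t 7.15 pos [ 529.6 -230.6  198.2] rot [-3.141 -0.     0.373] shift cm [-0.19  0.13  4.62] F [-0.1 -0.8 -1.5] open 0.194
```

View pics/w5.png

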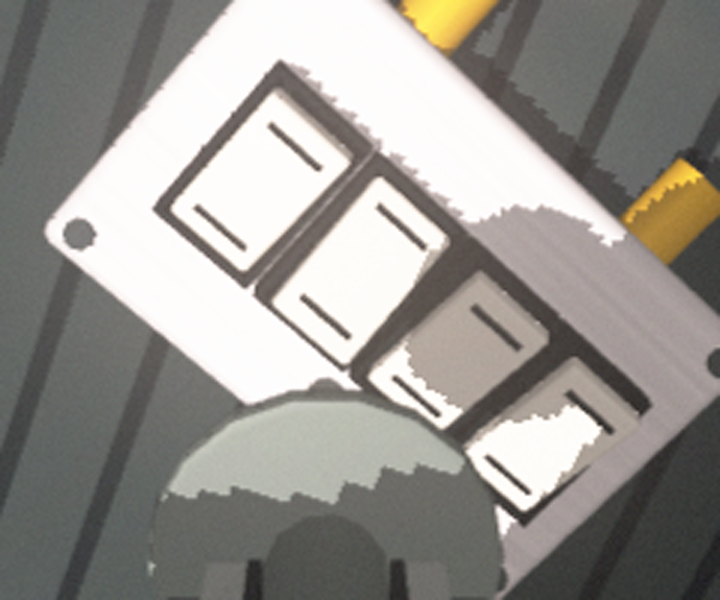

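>>> move_arm:
  targets: [-1,-0.1,0.1,1.5,0,-1,-0.1,0.1,3,0,-1,-0.1,0.1,4,0,-1,-0.1,0.1,4.5,0,-1,-0.1,0.1,4.5,0,-1,-0.1,0.1,4.5,0]

```text
clock: 7.75
eef_pos: [529.1, -233.3, 153.6]
tcp_rot: [3.141, -0.0, 0.372]
contact_force: [0.5, -0.2, 0.4]
opening: 0.198
```

```bash
python3 -c "
from h import *
f=r.grab_frame('wrist');g=r.grab_frame('scene')
shift([529.4,-232,152])
a=g['img'][160:260,140:240];b=f['img'][120:320,210:410]
cv2.imwrite('pics/c6.png',np.hstack([cv2.resize(a,(400,400),interpolation=2),cv2.resize(b,(400,400),interpolation=2)]))
"
```

```text
t 7.85 pos [ 529.2 -233.5  153.8] rot [ 3.141e+00 -1.000e-03  3.720e-01] shift cm [ 0.07 -0.13  0.18] F [-0.1  0.2 -0.6] open 0.194
```

View pics/c6.png

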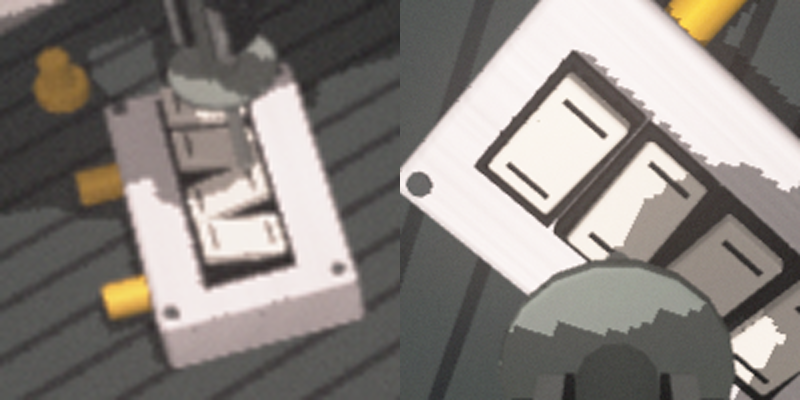

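>>> move_arm:
  targets: [-1,0.1,-0.1,0.3,0,-1,0.1,-0.1,0.6,0,-1,0.1,-0.1,0.8,0,-1,0.1,-0.1,1.0,0,-1,0.1,-0.1,1.2,0,-1,0.1,-0.1,1.2,0]

```text
clock: 8.45
eef_pos: [528.8, -231.9, 140.8]
tcp_rot: [-3.141, 0.001, 0.372]
contact_force: [-2.5, 0.6, 1.6]
opening: 0.199
```

```bash
python3 -c "
from h import *
g=r.grab_frame('scene')
shift([529.4,-232,138.7])
a=g['img'][160:260,140:240]
cv2.imwrite('pics/c7.png',cv2.resize(a,(600,600),interpolation=2))
"
```

```text
t 8.5 pos [ 528.9 -231.9  140.9] rot [-3.141e+00  1.000e-03  3.720e-01] shift cm [0.04 0.02 0.22] F [-1.9  1.3  1.7] open 0.195
```

View pics/c7.png

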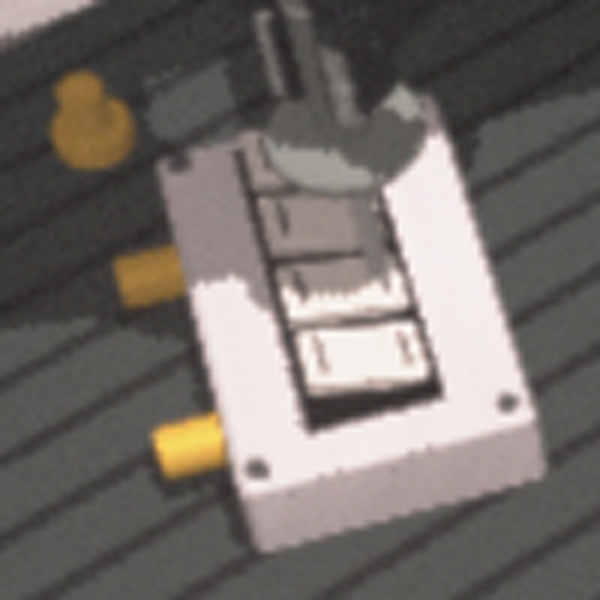

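The odd rocker, now around (340,290), has nearly joined its neighbours. I'll press a little further to the stop.

>>> move_arm:
  targets: [-1,0,0,0.1,0,-1,0,0,0.2,0,-1,0,0,0.2,0]

```text
clock: 8.8
eef_pos: [529.3, -232.0, 139.4]
tcp_rot: [-3.141, 0.0, 0.372]
contact_force: [-4.3, 2.4, 7.1]
opening: 0.197
```

>>> move_arm:
  targets: [-1,0,0,0.1,0,-1,0,0,0.1,0]

```text
clock: 9.0
eef_pos: [529.5, -232.1, 139.0]
tcp_rot: [3.141, -0.0, 0.372]
contact_force: [-5.6, 2.0, 12.3]
opening: 0.195
```

The force is rising stiffly, so it's at the stop. I'll hold briefly, then lift off.

>>> move_arm:
  targets: [-1,0,0,0.1,0,-1,0,0,0.1,0,-1,0,0,0.1,0]

```text
clock: 9.3
eef_pos: [529.8, -232.2, 138.8]
tcp_rot: [3.141, -0.001, 0.372]
contact_force: [-5.8, 2.5, 18.1]
opening: 0.194
```

>>> move_arm:
  targets: [-1,0,0,-1,0,-1,0,0,-4,0,-1,0,0,-7,0,-1,0,0,-8.5,0,-1,0,0,-8.5,0,-1,0,0,-8.5,0]

```text
clock: 9.9
eef_pos: [529.5, -232.2, 221.8]
tcp_rot: [3.141, -0.0, 0.372]
contact_force: [-1.1, -0.0, -0.9]
opening: 0.194
```

```bash
python3 -c "
from h import *
f=r.grab_frame('wrist');g=r.grab_frame('scene')
shift([550,178.2,222])
a=g['img'][160:260,140:240];b=f['img'][120:320,210:410]
cv2.imwrite('pics/c8.png',np.hstack([cv2.resize(a,(400,400),interpolation=2),cv2.resize(b,(400,400),interpolation=2)]))
cv2.imwrite('pics/w8.png',f['img'])
"
```

```text
t 10.0 pos [ 528.7 -231.9  220.8] rot [-3.14e+00  1.00e-03  3.72e-01] shift cm [ 16.88 -37.43  -0.1 ] F [-0.5  0.3 -0.6] open 0.196
```

View pics/c8.png

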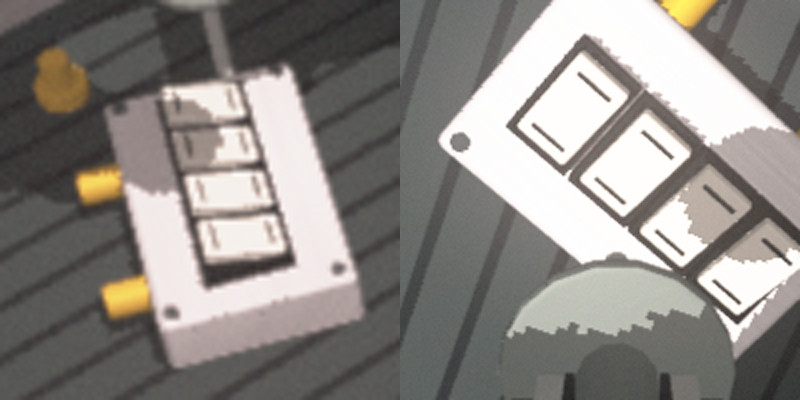

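View pics/w8.png

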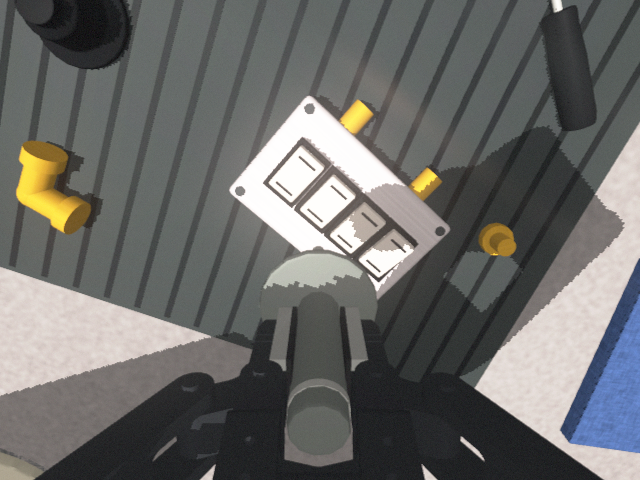

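All four rockers now lie alike. Returning to the stand.

>>> move_arm:
  targets: [-1,16.9,-37.3,-0.3,0,-1,16.9,-37.3,-0.3,0,-1,16.9,-37.3,-0.3,0,-1,16.9,-37.3,-0.3,0,-1,16.9,-37.3,-0.3,0,-1,16.9,-37.3,-0.3,0,-1,16.9,-37.3,-0.3,0,-1,16.9,-37.3,-0.3,0,-1,16.9,-37.3,-0.3,0,-1,16.9,-37.3,-0.3,0]

```text
clock: 11.0
eef_pos: [550.7, 178.2, 223.9]
tcp_rot: [-3.142, 0.002, 0.375]
contact_force: [-0.3, -0.0, -0.9]
opening: 0.195
```

>>> move_arm:
  targets: [-1,0,0,0,0,-1,0,0,0,0]

```text
clock: 11.2
eef_pos: [551.1, 175.2, 224.7]
tcp_rot: [3.141, 0.001, 0.37]
contact_force: [-0.0, -0.1, -1.1]
opening: 0.193
```

```bash
python3 -c "
from h import *
f=r.grab_frame('wrist');g=r.grab_frame('scene')
shift([551,177.2,175])
cv2.imwrite('pics/w9.png',f['img'])
cv2.imwrite('pics/s9.png',cv2.resize(g['img'][180:420,220:420],(500,600)))
print(proj(g,r.sense()['eef_pos']-[0,0,90.5]))
"
```

```text
t 11.3 pos [551.4 175.3 225.1] rot [3.141 0.    0.37 ] shift cm [ 0.04 -0.19  5.01] F [ 0.9  1.3 -0.3] open 0.195
[323.36127466 328.95047073]
```

View pics/w9.png

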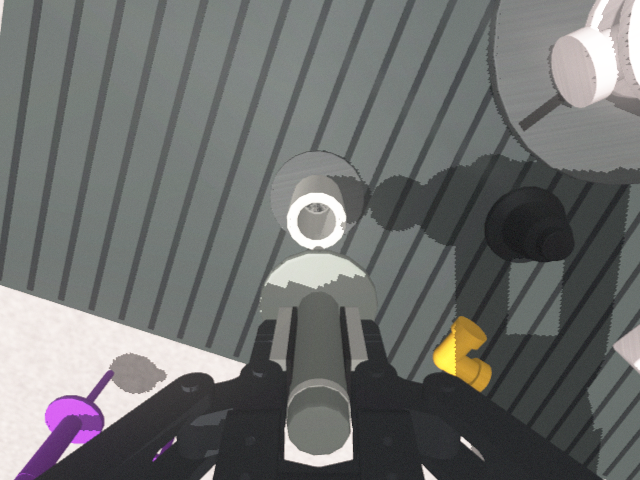

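View pics/s9.png

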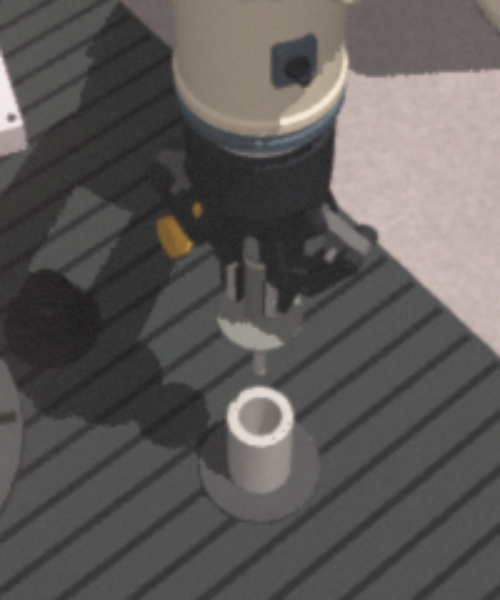

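>>> move_arm:
  targets: [-1,0,-0.1,2,0,-1,0,-0.1,4,0,-1,0,-0.1,5,0,-1,0,-0.1,6.2,0,-1,0,-0.1,6.2,0]

```text
clock: 11.8
eef_pos: [550.3, 177.1, 161.9]
tcp_rot: [-3.141, 0.002, 0.371]
contact_force: [0.0, 0.4, -0.6]
opening: 0.194
```

```bash
python3 -c "
from h import *
f=r.grab_frame('wrist');g=r.grab_frame('scene')
shift([551.5,176.8,103.6])
cv2.imwrite('pics/c10.png',np.hstack([cv2.resize(g['img'][280:380,280:380],(400,400),interpolation=2),cv2.resize(f['img'][120:320,220:420],(400,400),interpolation=2)]))
"
```

```text
t 11.9 pos [551.2 177.6 163.4] rot [ 3.142 -0.     0.372] shift cm [0.   0.09 5.98] F [-0.5  0.1 -0.7] open 0.196
```

View pics/c10.png

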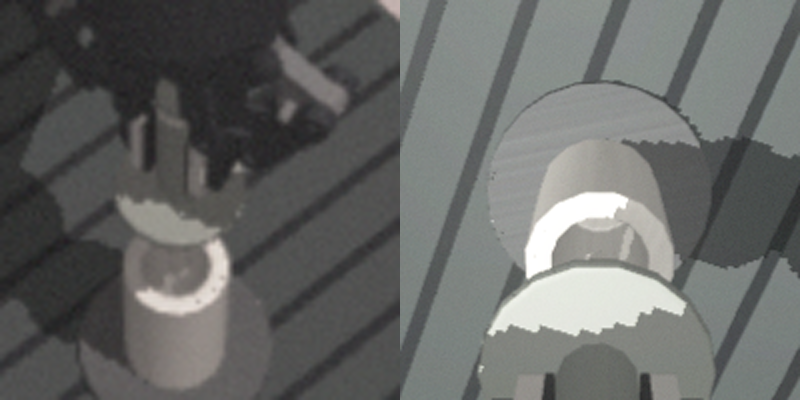

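The rod tip is inside the mouth, at about (172,278) in the crop, and no contact force shows. I'll continue down to just above the rim.

>>> move_arm:
  targets: [-1,0,0.1,1.5,0,-1,0,0.1,3,0,-1,0,0.1,4.5,0,-1,0,0.1,5.4,0,-1,0,0.1,5.7,0,-1,0,0.1,5.8,0,-1,0,0.1,5.8,0]

```text
clock: 12.6
eef_pos: [551.5, 176.9, 105.3]
tcp_rot: [3.142, -0.0, 0.372]
contact_force: [-0.0, 0.6, -0.7]
opening: 0.193
```

>>> move_arm:
  targets: [-1,0,0,0.1,0,-1,0,0,0.1,0]

```text
clock: 12.8
eef_pos: [551.6, 176.9, 104.6]
tcp_rot: [3.142, -0.001, 0.372]
contact_force: [-1.1, 0.2, -0.9]
opening: 0.195
```

>>> move_arm:
  targets: [-1,0,0,0.1,0,-1,0,0,0.1,0]

```text
clock: 13.0
eef_pos: [551.5, 176.9, 103.4]
tcp_rot: [3.142, -0.001, 0.372]
contact_force: [0.0, 0.2, 1.2]
opening: 0.188
```

>>> move_arm:
  targets: [-1,0,0,0.1,0,-1,0,0,0.1,0]

```text
clock: 13.2
eef_pos: [551.6, 177.0, 103.3]
tcp_rot: [-3.142, -0.001, 0.372]
contact_force: [-2.4, -0.3, 11.3]
opening: 0.195
```

Force is rising to 11 N, so the guard is on the rim. Open.

>>> move_arm:
  targets: [0,0,0,0,0,1,0,0,0,0,1,0,0,0,0,1,0,0,0,0,1,0,0,0,0,1,0,0,0,0,1,0,0,0,0,1,0,0,0,0]

```text
clock: 14.0
eef_pos: [551.3, 176.8, 102.1]
tcp_rot: [-3.142, 0.0, 0.372]
contact_force: [0.8, 0.3, -0.1]
opening: 1.003
```

>>> move_arm:
  targets: [1,0,0,-1,0,1,0,0,-3,0,1,0,0,-6,0,1,0,0,-9,0,1,0,0,-12,0,1,0,0,-12,0,1,0,0,-12,0]

```text
clock: 14.7
eef_pos: [551.6, 176.9, 223.3]
tcp_rot: [3.141, -0.002, 0.372]
contact_force: [-0.8, 0.2, -1.0]
opening: 1.002
```

```bash
python3 -c "
from h import *
f=r.grab_frame('wrist');g=r.grab_frame('scene')
shift([551.5,176.8,103.6])
for m in r.mark_of(g,'stylus_grip')+r.mark_of(f,'stylus_grip'): print(m['conf'],m['position'])
cv2.imwrite('pics/c11.png',np.vstack([np.hstack([cv2.resize(g['img'][300:400,280:380],(300,300),interpolation=2),cv2.resize(g['img'][160:260,140:240],(300,300),interpolation=2)]),cv2.resize(f['img'],(600,300))]))
"
```

```text
t 14.8 pos [550.7 176.6 221.5] rot [-3.141e+00  1.000e-03  3.720e-01] shift cm [ 0.1   0.02 11.79] F [-0.  -0.7  0.3] open 1.0
0.85 [256.1, 226.2, 109.2]
0.62 [548.8, 178.0, 122.9]
0.57 [294.1, 311.0, 106.7]
0.79 [549.7, 179.3, 124.1]
```

View pics/c11.png

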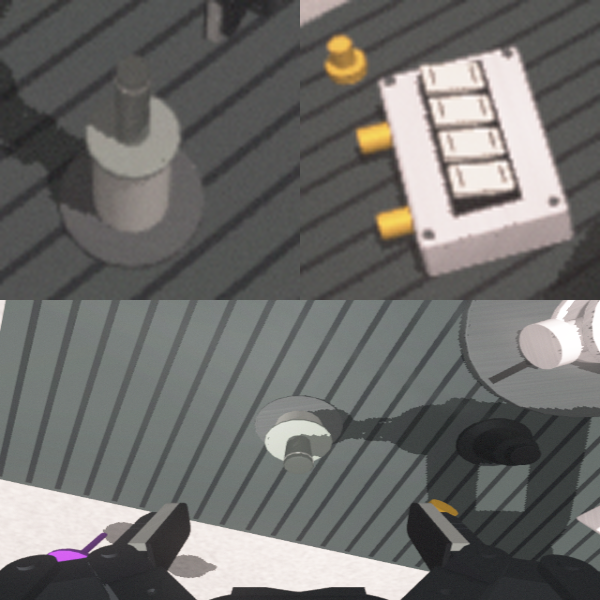

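The stylus stands upright with its guard on the rim, all four rockers lie alike, and the gripper is clear.

```bash
python3 -c "
from rig import r
print(r.sign_off())"
```

```text
the job is handed in; nothing more can be done
None
```

The job is done and handed in at about 15 s of the 56 s. I lifted the grey stylus from its stand and pressed the odd rocker (second from the robot's left) to its stop, where the force rose to about 18 N. I then set the stylus back in its stand until the guard met the rim at about 11 N, opened the gripper and withdrew.

- **Rockers:** in the last pictures all four lie the same way, and the other three look unchanged. I judged this by eye; I took no tilt angles.
- **Stylus:** it stands upright in the stand. The network placed the grip about 3 mm from the stand's axis and 123–124 mm up, which is about 45 mm above the rim. That is 4 mm over the nominal 41 mm, near the network's own accuracy of 4 mm and inside the 34–48 mm window.
- **Gripper:** it was clear and touching nothing.
- **Failures:** none of my checks failed; the verdict was not reported.

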